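Run a fingertip along the stoppers of a tube row

ROBOT

A 6-joint arm with a two-finger parallel gripper is mounted at the origin on the work surface. World frame = base frame: x ahead of the robot, y to its left, z up, the work surface at z = 0. Lengths are in m, angles in rad, forces in N, time in s.
With the tool pointing down it reaches from about 0.35 to 0.975 m from the base axis. Payload 4.9 kg.
Tool frame: the origin (TCP) lies on the mounting face of the last link; the fingertips stand 173 mm ahead of it and the grasp point (between the pads) lies 155 mm ahead of it; z points along the fingers, y is the direction in which the jaws open and shut (so a half turn about z gives the same grasp; the last joint's range is limited). The gripper opens to 85 mm and grips with 20 to 120 N. Pads are 22 mm wide; open, the fingers measure 114 mm over their backs; the gripper's body (76 mm by 85 mm) begins 54 mm behind the grasp point. The pads swing forward as they close: fully open they stand 13 mm farther back than shut.
Start: joints at [1.208, 0.053, 1.613, -0, 1.476, -0.119], TCP at [0.151, 0.607, 0.405] pointing down, gripper open.
Joint ranges: [-3.01, 3.01], [-1.01, 2.22], [0.06, 2.58], [-1.02, 4.17], [0.09, 2.62], [-3.14, 3.14]. Speed limits (rad/s): [2.57, 2.57, 3.14, 3.14, 3.14, 3.14].

INTERFACE

Orientations are given as a unit quaternion [w, x, y, z].
In Python, from plant import manip gives the robot as it stands.
- The arm moves only by the tool play_rows, never from a script. Its argument "increments" is a list of rows, each an object with "offset": the shift along the tool's x, y, z in mm, a list of three; "twist": the turn about the tool's z in rad; "grip": the opening, from 0 (shut) to 1 (fully open). In form: [{"offset": [dx, dy, dz], "twist": twist, "grip": grip}, ...]. A call has 1 to 5 rows; each row is the pose to reach, as a shift and turn from the pose commanded when the call began, along the tool's axes at that moment; what a row does not reach only later rows make up. A row lasts 1/12 s, in which the tool goes at most 41.7 mm and 7.16 degrees, less where a joint would pass 70% of its speed; a pose out of reach is approached as far as the arm can. A call with a gripper value outside its range is refused whole. The fingers move at their own pace and stop on an object; the grip force is fixed at half the most. Time passes only in rows, so rows that repeat a pose let the fingers close. It gives the time, the measured TCP pose, the force and the opening at its end, in the units of the state.
- manip.state(): the state, without advancing time (a new reading comes with each control period).
- manip.grab_frame(name): name is "scene" or "top" or "wrist"; returns the picture (480x640x3 uint8, blue, green, red); there is no depth.
- manip.get_calibration(name): a dict with "fx", "fy", "cx", "cy" (pixels), "T" (4x4, takes a point from camera to world coordinates). Camera axes: x right, y down, z forward; pixel columns grow to the right and rows downward; lengths in m; the calibration is good to about 2 mm. A picture is of the moment at which its call begins: read the wrist's pose just before it. get_calibration takes no time and is no camera call; for the wrist camera it gives the pose at the moment of the call.
- manip.job_done(): hands the job in, once; it reports no verdict.
Trained networks look in the newest picture that a camera, given by its name, has taken for a name from the list of things; names that differ only in an ending like _2 or _b are one class to them, and where a whole thing is asked for, a point or a joint stands for the part that bears it (a point fixed in the world has none). Each returns a list of dicts, best first, with "p" (0 to 1); they miss things now and then, are a little off and sometimes report something else, mostly with a low value. They report only what shows in the picture. A call takes as long as a camera call.
- manip.boxes_of(query, camera): "xyz" ([x, y, z] in m, in the coordinates of the camera as it stood for that picture, good to about 4 mm: the middle of the surface that is visible of it).
- manip.tip_of(query, camera): "xyz" ([x, y, z] in m, in the coordinates of the camera as it stood for that picture, good to about 4 mm: a listed point, or the origin of a listed thing).
The state is a dict: "time": time; "joint_pos": joint angles; "joint_vel": joint speeds; "joint_efforts": joint torques, N m; "tool_pos": TCP position; "tool_rot": TCP orientation; "contact_force": force on the tool from outside, world axes, zero at the start; "ft_torque": the same for the moment, N m; "gripper_width": opening from 0.0 (shut) to 1.0 (fully open).
Only numpy, scipy, OpenCV 4.12 (cv2) and the standard library are available. Lean on these libraries where they do the work, as an engineer would, in place of code of your own. Each camera call takes 0.05 s, during which the arm holds its last target. There are 200 camera calls.

TASK

The five domed stoppers on the row of wide tubes in the white rack stand a little proud: run your fingertips along the row in one unbroken stroke, starting at the end with the rounded ear, and press each stopper fully home in turn. Be gentle with the glass, stay down close to the row from the first stopper to the last, and do not pull any stopper up or disturb the thin tubes and the other things around. Then move the hand clear.

Things in the scene. Friction and masses are not known exactly. Their poses are not given: they have to be found in the camera images.
- rack: white rack fixed to the bench, 100 (x) by 200 (y) mm, plate top 56 mm high. Origin: underside centre, on the bench; z up, any yaw. A flat rounded ear 50 mm wide with a dark dot sticks out 51 mm at its +y end only. Five wide glass tubes are fixed at x = -22, y = +72, +36, 0, -36, -72 mm (first nearest the ear). When a stopper is fully home its dome's top is 100 mm above the bench.
- stopper1 (a joint): slide of the first stopper counted from the ear: 0 = standing 5 mm proud, 0.005 = fully home in its tube (starts between 0 and 0.001; negative = drawn out). Grips with about 3 N friction and stays where it is left.
- stopper1_top (a point): top centre of the first stopper's dome (stopper 30 mm across, rim 3 mm high, dome rising 5 mm above the rim with 25 mm radius; it moves straight down only).
- stopper2 (a joint): slide of the second stopper counted from the ear: 0 = standing 5 mm proud, 0.005 = fully home in its tube (starts between 0 and 0.001; negative = drawn out). Grips with about 3 N friction and stays where it is left.
- stopper2_top (a point): top centre of the second stopper's dome (stopper 30 mm across, rim 3 mm high, dome rising 5 mm above the rim with 25 mm radius; it moves straight down only).
- stopper3 (a joint): slide of the third stopper counted from the ear: 0 = standing 5 mm proud, 0.005 = fully home in its tube (starts between 0 and 0.001; negative = drawn out). Grips with about 3 N friction and stays where it is left.
- stopper3_top (a point): top centre of the third stopper's dome (stopper 30 mm across, rim 3 mm high, dome rising 5 mm above the rim with 25 mm radius; it moves straight down only).
- stopper4 (a joint): slide of the fourth stopper counted from the ear: 0 = standing 5 mm proud, 0.005 = fully home in its tube (starts between 0 and 0.001; negative = drawn out). Grips with about 3 N friction and stays where it is left.
- stopper4_top (a point): top centre of the fourth stopper's dome (stopper 30 mm across, rim 3 mm high, dome rising 5 mm above the rim with 25 mm radius; it moves straight down only).
- stopper5 (a joint): slide of the fifth stopper counted from the ear: 0 = standing 5 mm proud, 0.005 = fully home in its tube (starts between 0 and 0.001; negative = drawn out). Grips with about 3 N friction and stays where it is left.
- stopper5_top (a point): top centre of the fifth stopper's dome (stopper 30 mm across, rim 3 mm high, dome rising 5 mm above the rim with 25 mm radius; it moves straight down only).
- tube1: loose thin white capped tube, 20 mm across, 84 mm long, standing in a hole of the rack at rack x = +30 mm, y = +60 mm, its top 92 mm above the bench; not part of the work. Origin: centre of its foot.
- tube2: loose thin white capped tube, 20 mm across, 84 mm long, standing in a hole of the rack at rack x = +30 mm, y = +0 mm, its top 92 mm above the bench; not part of the work. Origin: centre of its foot.
- tube3: loose thin white capped tube, 20 mm across, 84 mm long, standing in a hole of the rack at rack x = +30 mm, y = -60 mm, its top 92 mm above the bench; not part of the work. Origin: centre of its foot.
- beaker: loose clear plastic beaker, 68 mm across, 85 mm high; bystander. Origin: centre of its underside.
- flask: loose amber bottle, 84 mm across, 170 mm high; bystander. Origin: centre of its underside.
- tipbox: loose blue open box, 85 x 120 x 50 mm; bystander. Origin: centre of its underside.
- pot: loose white screw pot, 50 mm across, 58 mm high; bystander. Origin: centre of its underside.

How it is judged:
By the outcome, as a careful person would: the job done as asked, in the order asked, and still so for the second after the job is handed in, with the robot touching nothing.
It also fails if it takes over 40 s, if anything falls off the work surface, if the arm or the gripper's body presses on something with over 40 N, if the wrist force passes 120 N, or if a joint passes its speed limit or range.

## Working session

There is one attempt and no reset: what is moved stays moved. The work goes in short steps, Python scripts to look and compute and a tool call to move; the robot and the scene stay as the last step left them, time stands still between calls to the robot, and variables do not carry over. Pictures are saved under pics/ and viewed, about 8 in all and at most 12, crops included, and the job is handed in when it is done.

Besides the shell and the picture viewer there is one more tool, called after ">>>" by a JSON object that holds its "op" and its "data", one argument or row to a line. play_rows: Moves the arm, as the interface text tells. Its arguments: {"type":"object","properties":{"increments":{"type":"array"}},"required":["increments"]}

```bash
mkdir -p pics; python3 - <<'E'
from plant import manip
import cv2,numpy as np
print(manip.state())
for c in ["top","scene"]:
    im=manip.grab_frame(c); cv2.imwrite(f"pics/{c}0.png",im)
    K=manip.get_calibration(c);T=np.array(K["T"]);print(c,K["fx"],K["cx"],K["cy"],T.round(3).tolist())
    for q in ["rack"]+[f"stopper{i}_top" for i in range(1,6)]+["tube1","flask","beaker","pot","tipbox"]:
        for d in manip.tip_of(q,c)[:5]: print(q,round(d["p"],2),(T@np.r_[d["xyz"],1])[:3].round(4))
E
```

```text
{'time': 0.0, 'joint_pos': array([ 1.20798835e+00,  5.33454286e-02,  1.61429481e+00, -1.49886555e-05,
        1.47595898e+00, -1.18986222e-01]), 'joint_vel': array([-4.60384765e-04, -3.15192073e-04, -1.06915479e-03,  2.44732059e-04,
        6.58911677e-05,  3.68930052e-04]), 'joint_efforts': array([ 1.54421876e-03, -3.93671572e+01, -3.70179927e+01, -1.34242509e-05,
        6.82651356e-03, -8.07583206e-06]), 'tool_pos': array([0.15078067, 0.60626477, 0.40346925]), 'tool_rot': array([-2.32113110e-04,  1.21608348e-01,  9.92577656e-01, -9.76094246e-04]), 'contact_force': array([ 0.16428673, -0.3435293 ,  0.12536679]), 'ft_torque': array([ 0.05361225, -0.00213178, -0.03951348]), 'gripper_width': 0.9983708604422469}
top 469.73813565895375 317.66125144589205 231.90928033119462 [[-0.005, -0.997, 0.079, 0.448], [-1.0, 0.005, 0.005, -0.002], [-0.005, -0.079, -0.997, 1.253], [0.0, 0.0, 0.0, 1.0]]
rack 0.8 [5.407e-01 8.120e-02 1.000e-04]
stopper1_top 0.64 [0.5546 0.0054 0.1067]
stopper2_top 0.54 [0.5583 0.0376 0.1075]
stopper2_top 0.51 [0.5161 0.0859 0.0073]
stopper3_top 0.58 [ 0.5373  0.0819 -0
[... 353 characters left out ...]
.1081]
tipbox 0.85 [6.742e-01 3.793e-01 4.000e-04]
tipbox 0.74 [0.5142 0.0872 0.0086]
scene 447.9949909643192 321.17018434193477 243.45189733965057 [[-0.841, 0.308, -0.445, 0.895], [0.541, 0.457, -0.706, 0.602], [-0.014, -0.834, -0.551, 0.572], [0.0, 0.0, 0.0, 1.0]]
rack 0.81 [ 0.5447  0.0806 -0.001 ]
stopper1_top 0.66 [0.5495 0.0055 0.1011]
stopper2_top 0.59 [0.5598 0.0437 0.1101]
stopper3_top 0.59 [0.5628 0.0766 0.1047]
stopper4_top 0.61 [0.5703 0.1099 0.1011]
stopper4_top 0.2 [ 0.5851 -0.3821 -0.0008]
stopper5_top 0.45 [0.5788 0.148  0.0995]
flask 0.6 [ 0.5846 -0.3843  0.0014]
beaker 0.92 [4.459e-01 3.257e-01 3.000e-04]
pot 0.61 [ 0.3646 -0.2958  0.0026]
tipbox 0.65 [0.5433 0.0846 0.0043]
```

```bash
python3 - <<'E'
import cv2
a=cv2.imread("pics/top0.png"); 
cv2.imwrite("pics/topc.png",cv2.resize(a[120:280,200:400],None,fx=4,fy=4,interpolation=cv2.INTER_CUBIC)[:600])
E
```

```text
(no output)
```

View pics/topc.png

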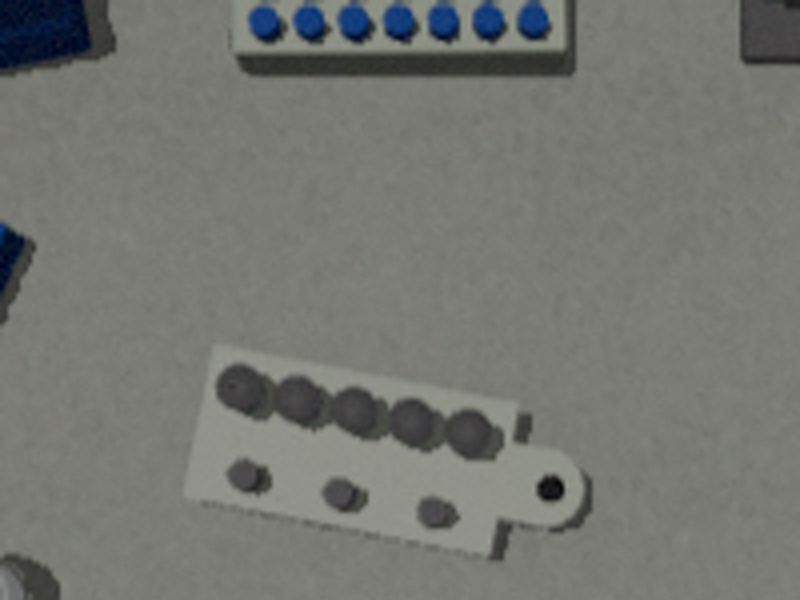

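View pics/scene0.png

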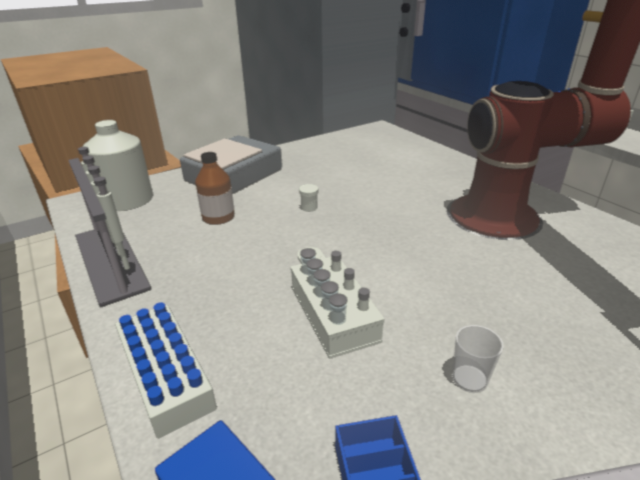

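```bash
cat > h.py <<'E'
from plant import manip
import numpy as np
from scipy.spatial.transform import Rotation as R
def pose():
    s=manip.state(); return s,R.from_quat(np.r_[s["tool_rot"][1:],s["tool_rot"][0]]).as_matrix(),s["tool_pos"]
def px(c,u,v,z):
    K=manip.get_calibration(c);T=np.array(K["T"]);d=T[:3,:3]@[(u-K["cx"])/K["fx"],(v-K["cy"])/K["fy"],1]
    return T[:3,3]+d*(z-T[2,3])/d[2]
E
python3 - <<'E'
from h import *
P=np.array([px("top",200+u/4,120+v/4,.098)[:2] for u,v in [(470,433),(413,422),(356,412),(300,400),(242,388)]])
print(P.round(4)); 
y=np.array([72,36,0,-36,-72])/1e3; 
d=np.array([.173,.985]); 
f=np.polyfit(-y,P,1);print("slope",f[0],np.linalg.norm(f[0]),"mid",f[1], "yaw deg",np.degrees(np.arctan2(*f[0])))
S=np.array([.0054,.0376,.0725,.1144]); 
s,Rm,p=pose();print(Rm.round(3))
u=f[0]/np.linalg.norm(f[0]);s1=f[1]-.072*u
print("s1",s1,"off mm",Rm.T@(np.r_[s1,.31]-p)*1000,"jaw yaw",np.degrees(np.arctan2(Rm[0,1],Rm[1,1])))
for z in(0.0,.056):print("dot",px("top",200+550/4,120+488/4,z))
E
```

```text
[[0.5483 0.0034]
 [0.5553 0.0386]
 [0.5617 0.0738]
 [0.5693 0.1085]
 [0.577  0.1444]]
slope [0.19856147 0.97710305] 0.997074233288381 mid [0.56232704 0.07374507] yaw deg 11.486913859084863
[[-0.97   0.241 -0.   ]
 [ 0.241  0.97  -0.   ]
 [ 0.    -0.    -1.   ]]
s1 [0.54798866 0.00318722] off mm [-531.0254271  -489.61182435   94.69503532] jaw yaw 13.968499499517423
dot [ 0.51964114 -0.04934061  0.        ]
dot [ 0.51643417 -0.04723199  0.056     ]
```

>>> {"op": "play_rows", "data": {
  "increments": [
    {"offset":[-28,-25.7,0],"twist":-0.01,"grip":0},
    {"offset":[-56,-51.4,0],"twist":-0.02,"grip":0},
    {"offset":[-84,-77.1,0],"twist":-0.03,"grip":0},
    {"offset":[-112,-102.8,0],"twist":-0.04,"grip":0},
    {"offset":[-140,-128.5,0],"twist":-0.043,"grip":0}
  ]
}}

```text
time: 1.62
tool_pos: [0.2562, 0.4465, 0.4048]
tool_rot: [0.0, 0.1, 0.995, 0.0]
contact_force: [0.8, -0.4, -0.6]
gripper_width: 0.294
```

```bash
python3 - <<'E'
from h import *
s,Rm,p=pose();print(s["time"],p,s["joint_pos"],s["gripper_width"],Rm.round(3)[:2,:2]);print(Rm.T@(np.array([.549,.004,.31])-p)*1000)
E
```

```text
1.6167 [0.25617302 0.4465425  0.40475981] [ 9.05340442e-01 -2.15099334e-01  1.86519608e+00 -1.08468055e-04
  1.49109600e+00 -4.65770294e-01] 0.2940950892442127 [[-0.98   0.198]
 [ 0.198  0.98 ]]
[-374.76205811 -375.69570993   94.74733256]
```

>>> {"op": "play_rows", "data": {
  "increments": [
    {"offset":[-28,-28,0],"twist":0,"grip":0},
    {"offset":[-56,-56,0],"twist":0,"grip":0},
    {"offset":[-84,-84,0],"twist":0,"grip":0},
    {"offset":[-112,-112,0],"twist":0,"grip":0},
    {"offset":[-140,-140,0],"twist":0,"grip":0}
  ]
}}

```text
time: 2.03
tool_pos: [0.3655, 0.2811, 0.405]
tool_rot: [0.0, 0.1, 0.995, 0.0]
contact_force: [0.5, -0.1, 0.2]
gripper_width: -0.001
```

>>> {"op": "play_rows", "data": {
  "increments": [
    {"offset":[-28,-28,10],"twist":0,"grip":0},
    {"offset":[-56,-56,20],"twist":0,"grip":0},
    {"offset":[-84,-84,30],"twist":0,"grip":0},
    {"offset":[-112,-112,40],"twist":0,"grip":0},
    {"offset":[-140,-140,50],"twist":0,"grip":0}
  ]
}}

```text
time: 2.45
tool_pos: [0.4749, 0.1159, 0.3547]
tool_rot: [0.001, 0.1, 0.995, 0.0]
contact_force: [0.9, 0.5, 0.2]
gripper_width: 0.002
```

>>> {"op": "play_rows", "data": {
  "increments": [
    {"offset":[-28,-28,10],"twist":0,"grip":0},
    {"offset":[-56,-56,20],"twist":0,"grip":0},
    {"offset":[-84,-84,30],"twist":0,"grip":0},
    {"offset":[-95,-96,45],"twist":0,"grip":0},
    {"offset":[-95,-96,45],"twist":0,"grip":0}
  ]
}}

```text
time: 2.87
tool_pos: [0.5487, 0.0017, 0.3068]
tool_rot: [-0.002, 0.102, 0.995, -0.0]
contact_force: [-0.4, -0.4, -0.9]
gripper_width: 0.0
```

```bash
python3 - <<'E'
from h import *
import cv2
s,Rm,p=pose();print(s["time"],p,s["gripper_width"],Rm.round(4),s["contact_force"]);print(Rm.T@(np.array([.549,.004,.278])-p)*1000)
im=manip.grab_frame("wrist");cv2.imwrite("pics/w1.png",im)
K=manip.get_calibration("wrist");T=np.array(K["T"])
for i in range(1,6):
    for d in manip.tip_of(f"stopper{i}_top","wrist")[:2]: print(i,round(d["p"],2),(T@np.r_[d["xyz"],1])[:3].round(4))
np.save("Tw1.npy",T)
E
```

```text
2.8667 [0.54872218 0.00171283 0.30677258] 0.00027364644568199343 [[-9.790e-01  2.037e-01 -4.100e-03]
 [ 2.037e-01  9.790e-01 -3.000e-04]
 [ 4.000e-03 -1.100e-03 -1.000e+00]] [-0.36165465 -0.39175772 -0.86905355]
[ 0.07895719  2.32835821 28.77050714]
1 0.73 [0.5506 0.0088 0.1078]
2 0.78 [0.5562 0.0428 0.1085]
3 0.78 [0.5671 0.0789 0.1058]
4 0.58 [0.5721 0.1114 0.109 ]
5 0.62 [0.5838 0.1483 0.1064]
```

View pics/w1.png

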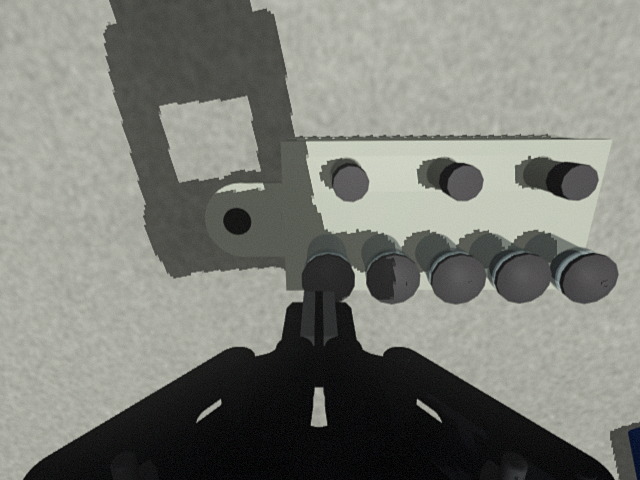

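```bash
python3 - <<'E'
from h import *
P=np.array([px("wrist",u,v,.101) for u,v in [(328,277),(393,277),(458,278),(521,277),(584,277)]])[:,:2];print(P.round(4))
f=np.polyfit((np.arange(5)-2)*.036,P,1);print(f,np.linalg.norm(f[0]),np.degrees(np.arctan2(*f[0])))
s,Rm,p=pose();print(p,s["contact_force"],Rm.round(4).tolist(),"tip",p+.173*Rm[:,2])
for x in P:print((Rm.T@(np.r_[x,p[2]]-p)*1000).round(1))
E
```

```text
[[0.5526 0.0101]
 [0.5599 0.046 ]
 [0.5678 0.0818]
 [0.5742 0.1166]
 [0.5812 0.1514]]
[[0.19842283 0.98091066]
 [0.56713701 0.08118774]] 1.0007783701529946 11.435724342758789
[0.54803203 0.00578723 0.31077298] [-0.17877382 -0.53951149  0.06577111] [[-0.9802, 0.1979, 0.0017], [0.1979, 0.9802, -0.0001], [-0.0017, 0.0003, -1.0]] tip [0.54832268 0.00577302 0.13777323]
[-3.7  5.2  0. ]
[-3.7 41.8  0. ]
[-4.3 78.4  0. ]
[ -3.7 113.8   0. ]
[ -3.7 149.3   0. ]
```

```bash
python3 - <<'E'
from h import *
import cv2
K=manip.get_calibration("wrist");im=manip.grab_frame("wrist")
K2=manip.get_calibration("wrist");print(np.abs(np.array(K["T"])-np.array(K2["T"])).max())
cv2.imwrite("pics/w2.png",cv2.resize(im[200:330,270:640],None,fx=2,fy=2,interpolation=cv2.INTER_CUBIC))
for i in range(1,6):
    for d in manip.tip_of(f"stopper{i}_top","wrist")[:1]: print(i,round(d["p"],2),(np.array(K["T"])@np.r_[d["xyz"],1])[:3].round(4))
E
```

```text
7.032107705956525e-05
1 0.78 [0.5504 0.0071 0.1076]
2 0.78 [0.556  0.0417 0.1061]
3 0.77 [0.5686 0.0786 0.1047]
4 0.73 [0.5693 0.1099 0.1067]
5 0.92 [0.58   0.1442 0.1097]
```

View pics/w2.png

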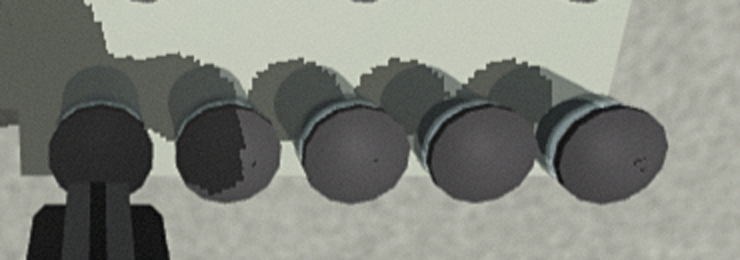

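```bash
python3 - <<'E'
from h import *
P=np.array([px("wrist",270+u/2,200+v/2,.101) for u,v in [(101,153),(228,153),(355.5,153),(482,153),(611,153)]])[:,:2];print(P.round(4))
f=np.polyfit((np.arange(5)-2)*.036,P,1);print(f,np.linalg.norm(f[0]),np.degrees(np.arctan2(*f[0])))
s,Rm,p=pose();t=p+.173*Rm[:,2];print(p,s["contact_force"],"tip",t)
for x in P:print((Rm.T@(np.r_[x,t[2]]-t)*1000).round(1))
E
```

```text
[[0.551  0.0055]
 [0.5581 0.0404]
 [0.5652 0.0754]
 [0.5723 0.1101]
 [0.5795 0.1456]]
[[0.19732079 0.97171067]
 [0.5652083  0.07539728]] 0.9915427991342027 11.478710368115848
[0.54808985 0.00520598 0.31009085] [ 0.04083889 -0.47873607  0.57626354] tip [0.54820211 0.00519112 0.13709088]
[-2.7  0.9  0. ]
[-2.7 36.5  0. ]
[-2.7 72.2  0. ]
[ -2.7 107.6   0. ]
[ -2.7 143.8   0. ]
```

>>> {"op": "play_rows", "data": {
  "increments": [
    {"offset":[-1,0.2,9],"twist":0,"grip":0},
    {"offset":[-2,0.5,18],"twist":0,"grip":0},
    {"offset":[-2,0.5,25],"twist":0,"grip":0},
    {"offset":[-2,0.5,28],"twist":0,"grip":0},
    {"offset":[-2,0.5,28],"twist":0,"grip":0}
  ]
}}

```text
time: 3.88
tool_pos: [0.5496, 0.0049, 0.2796]
tool_rot: [-0.002, 0.1, 0.995, 0.0]
contact_force: [-0.3, -0.4, -0.3]
gripper_width: -0.003
```

>>> {"op": "play_rows", "data": {
  "increments": [
    {"offset":[0,0,1],"twist":0,"grip":0},
    {"offset":[0,0,2],"twist":0,"grip":0},
    {"offset":[0,0,3],"twist":0,"grip":0},
    {"offset":[0,0,4],"twist":0,"grip":0},
    {"offset":[0,0,5],"twist":0,"grip":0}
  ]
}}

```text
time: 4.3
tool_pos: [0.5504, 0.0048, 0.2773]
tool_rot: [0.0, 0.1, 0.995, -0.0]
contact_force: [-1.6, 0.2, 2.0]
gripper_width: -0.001
```

>>> {"op": "play_rows", "data": {
  "increments": [
    {"offset":[0,0,0.8],"twist":0,"grip":0},
    {"offset":[0,0,1.6],"twist":0,"grip":0},
    {"offset":[0,0,2.4],"twist":0,"grip":0},
    {"offset":[0,0,3.2],"twist":0,"grip":0},
    {"offset":[0,0,3.2],"twist":0,"grip":0}
  ]
}}

```text
time: 4.72
tool_pos: [0.5504, 0.0048, 0.2736]
tool_rot: [0.0, 0.1, 0.995, -0.0]
contact_force: [0.1, -0.9, 2.3]
gripper_width: -0.004
```

>>> {"op": "play_rows", "data": {
  "increments": [
    {"offset":[0,0,0.4],"twist":0,"grip":0},
    {"offset":[0,0,0.8],"twist":0,"grip":0},
    {"offset":[0,0,0.8],"twist":0,"grip":0}
  ]
}}

```text
time: 4.97
tool_pos: [0.5504, 0.0049, 0.2732]
tool_rot: [0.0, 0.1, 0.995, -0.0]
contact_force: [-0.6, 0.3, 4.6]
gripper_width: 0.001
```

>>> {"op": "play_rows", "data": {
  "increments": [
    {"offset":[0,0,0.4],"twist":0,"grip":0},
    {"offset":[0,0,0.7],"twist":0,"grip":0},
    {"offset":[0,0,0.7],"twist":0,"grip":0}
  ]
}}

```text
time: 5.22
tool_pos: [0.5505, 0.0048, 0.273]
tool_rot: [0.0, 0.1, 0.995, -0.0]
contact_force: [-2.8, -0.2, 6.9]
gripper_width: 0.001
```

>>> {"op": "play_rows", "data": {
  "increments": [
    {"offset":[0,4,-1.5],"twist":0,"grip":0},
    {"offset":[0,9,-3.2],"twist":0,"grip":0},
    {"offset":[0,14,-3.7],"twist":0,"grip":0},
    {"offset":[0,19,-3.7],"twist":0,"grip":0},
    {"offset":[0,24,-3.7],"twist":0,"grip":0}
  ]
}}

```text
time: 5.63
tool_pos: [0.555, 0.0286, 0.2754]
tool_rot: [-0.0, 0.1, 0.995, -0.001]
contact_force: [-2.3, -4.7, 3.2]
gripper_width: -0.003
```

>>> {"op": "play_rows", "data": {
  "increments": [
    {"offset":[0,4,0.2],"twist":0,"grip":0},
    {"offset":[0,8,0.8],"twist":0,"grip":0},
    {"offset":[0,11,1.8],"twist":0,"grip":0},
    {"offset":[0,12,2.8],"twist":0,"grip":0},
    {"offset":[0,12,3.4],"twist":0,"grip":0}
  ]
}}

```text
time: 6.05
tool_pos: [0.5578, 0.0405, 0.273]
tool_rot: [0.0, 0.1, 0.995, 0.0]
contact_force: [-2.3, -0.4, 9.0]
gripper_width: -0.002
```

>>> {"op": "play_rows", "data": {
  "increments": [
    {"offset":[0,0,0.3],"twist":0,"grip":0},
    {"offset":[0,0,0.4],"twist":0,"grip":0},
    {"offset":[0,0,0.4],"twist":0,"grip":0}
  ]
}}

```text
time: 6.3
tool_pos: [0.5578, 0.0404, 0.2731]
tool_rot: [0.0, 0.1, 0.995, 0.0]
contact_force: [-1.9, -0.4, 7.2]
gripper_width: 0.001
```

>>> {"op": "play_rows", "data": {
  "increments": [
    {"offset":[0,4,-1.5],"twist":0,"grip":0},
    {"offset":[0,9,-3.2],"twist":0,"grip":0},
    {"offset":[0,14,-3.7],"twist":0,"grip":0},
    {"offset":[0,19,-3.7],"twist":0,"grip":0},
    {"offset":[0,24,-3.7],"twist":0,"grip":0}
  ]
}}

```text
time: 6.72
tool_pos: [0.5622, 0.0639, 0.2754]
tool_rot: [-0.0, 0.1, 0.995, -0.001]
contact_force: [-1.0, -4.5, 3.0]
gripper_width: -0.001
```

>>> {"op": "play_rows", "data": {
  "increments": [
    {"offset":[0,4,0.2],"twist":0,"grip":0},
    {"offset":[0,8,0.8],"twist":0,"grip":0},
    {"offset":[0,11,1.8],"twist":0,"grip":0},
    {"offset":[0,12,2.8],"twist":0,"grip":0},
    {"offset":[0,12,3.4],"twist":0,"grip":0}
  ]
}}

```text
time: 7.13
tool_pos: [0.5649, 0.0758, 0.273]
tool_rot: [0.0, 0.1, 0.995, 0.0]
contact_force: [-2.3, -0.7, 8.4]
gripper_width: -0.001
```

>>> {"op": "play_rows", "data": {
  "increments": [
    {"offset":[0,0,0.2],"twist":0,"grip":0},
    {"offset":[0,0,0.3],"twist":0,"grip":0},
    {"offset":[0,0,0.3],"twist":0,"grip":0}
  ]
}}

```text
time: 7.38
tool_pos: [0.5649, 0.0757, 0.273]
tool_rot: [0.0, 0.1, 0.995, 0.0]
contact_force: [-1.9, -0.1, 7.2]
gripper_width: 0.002
```

>>> {"op": "play_rows", "data": {
  "increments": [
    {"offset":[0,4,-1.5],"twist":0,"grip":0},
    {"offset":[0,9,-3.2],"twist":0,"grip":0},
    {"offset":[0,14,-3.7],"twist":0,"grip":0},
    {"offset":[0,19,-3.7],"twist":0,"grip":0},
    {"offset":[0,24,-3.7],"twist":0,"grip":0}
  ]
}}

```text
time: 7.8
tool_pos: [0.5693, 0.0993, 0.2753]
tool_rot: [-0.0, 0.1, 0.995, -0.001]
contact_force: [-1.7, -4.6, 2.3]
gripper_width: -0.003
```

>>> {"op": "play_rows", "data": {
  "increments": [
    {"offset":[0,4,0.2],"twist":0,"grip":0},
    {"offset":[0,8,0.8],"twist":0,"grip":0},
    {"offset":[0,11,1.8],"twist":0,"grip":0},
    {"offset":[0,12,2.8],"twist":0,"grip":0},
    {"offset":[0,12,3.4],"twist":0,"grip":0}
  ]
}}

```text
time: 8.22
tool_pos: [0.5721, 0.111, 0.273]
tool_rot: [0.0, 0.1, 0.995, 0.0]
contact_force: [-2.4, -0.4, 8.9]
gripper_width: 0.0
```

>>> {"op": "play_rows", "data": {
  "increments": [
    {"offset":[0,0,0.2],"twist":0,"grip":0},
    {"offset":[0,0,0.3],"twist":0,"grip":0},
    {"offset":[0,0,0.3],"twist":0,"grip":0}
  ]
}}

```text
time: 8.47
tool_pos: [0.5721, 0.1109, 0.2731]
tool_rot: [0.0, 0.1, 0.995, 0.0]
contact_force: [-2.1, -1.1, 7.1]
gripper_width: 0.002
```

>>> {"op": "play_rows", "data": {
  "increments": [
    {"offset":[0,4,-1.5],"twist":0,"grip":0},
    {"offset":[0,9,-3.2],"twist":0,"grip":0},
    {"offset":[0,14,-3.7],"twist":0,"grip":0},
    {"offset":[0,19,-3.7],"twist":0,"grip":0},
    {"offset":[0,24,-3.7],"twist":0,"grip":0}
  ]
}}

```text
time: 8.88
tool_pos: [0.5766, 0.1344, 0.2754]
tool_rot: [-0.0, 0.1, 0.995, -0.001]
contact_force: [-1.0, -4.7, 3.0]
gripper_width: 0.005
```

>>> {"op": "play_rows", "data": {
  "increments": [
    {"offset":[0,4,0.2],"twist":0,"grip":0},
    {"offset":[0,8,0.8],"twist":0,"grip":0},
    {"offset":[0,11,1.8],"twist":0,"grip":0},
    {"offset":[0,12,2.8],"twist":0,"grip":0},
    {"offset":[0,12,3.4],"twist":0,"grip":0}
  ]
}}

```text
time: 9.3
tool_pos: [0.5793, 0.1464, 0.2731]
tool_rot: [0.0, 0.1, 0.995, 0.0]
contact_force: [-2.0, -1.5, 9.3]
gripper_width: 0.0
```

>>> {"op": "play_rows", "data": {
  "increments": [
    {"offset":[0,0,0.2],"twist":0,"grip":0},
    {"offset":[0,0,0.3],"twist":0,"grip":0},
    {"offset":[0,0,0.3],"twist":0,"grip":0}
  ]
}}

```text
time: 9.55
tool_pos: [0.5792, 0.1462, 0.2731]
tool_rot: [0.0, 0.1, 0.995, 0.0]
contact_force: [-2.2, -1.1, 7.4]
gripper_width: 0.005
```

>>> {"op": "play_rows", "data": {
  "increments": [
    {"offset":[0,0,-5],"twist":0,"grip":0},
    {"offset":[0,0,-20],"twist":0,"grip":0},
    {"offset":[0,0,-50],"twist":0,"grip":0},
    {"offset":[0,0,-80],"twist":0,"grip":0},
    {"offset":[0,0,-110],"twist":0,"grip":0}
  ]
}}

```text
time: 9.97
tool_pos: [0.5785, 0.1462, 0.3819]
tool_rot: [-0.001, 0.1, 0.995, 0.0]
contact_force: [0.6, -0.3, 0.0]
gripper_width: 0.003
```

>>> {"op": "play_rows", "data": {
  "increments": [
    {"offset":[30,0,-20],"twist":0,"grip":0},
    {"offset":[60,0,-40],"twist":0,"grip":0},
    {"offset":[90,0,-40],"twist":0,"grip":0},
    {"offset":[110,0,-40],"twist":0,"grip":0},
    {"offset":[110,0,-40],"twist":0,"grip":0}
  ]
}}

```text
time: 10.38
tool_pos: [0.4685, 0.1688, 0.4219]
tool_rot: [-0.0, 0.099, 0.995, 0.001]
contact_force: [-0.2, -0.1, -0.1]
gripper_width: -0.001
```

```bash
python3 - <<'E'
from h import *
import cv2
for _ in range(3): manip.grab_frame("top")
a=cv2.imread("pics/scene0.png")[220:360,270:400];b=manip.grab_frame("scene")[220:360,270:400]
cv2.imwrite("pics/end.png",cv2.resize(np.hstack([a,b]),None,fx=3,fy=3,interpolation=cv2.INTER_CUBIC))
cv2.imwrite("pics/w3.png",manip.grab_frame("wrist"))
s,_,p=pose();print(s["time"],p,s["contact_force"])
E
```

```text
10.6333 [0.471781   0.16777265 0.42140829] [ 1.36320838  0.77915516 -0.56180375]
```

View pics/end.png

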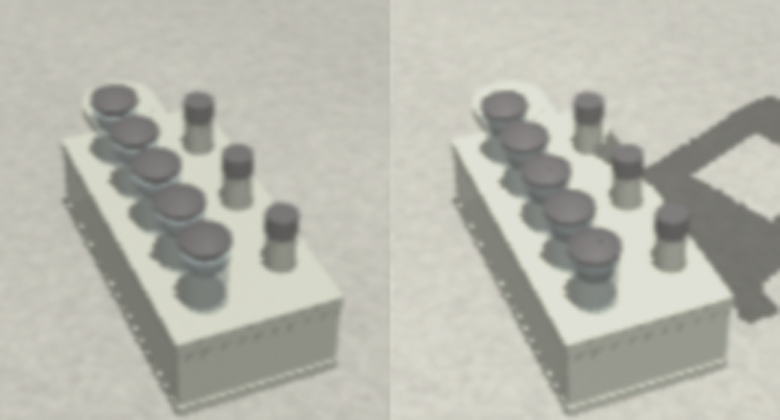

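View pics/w3.png

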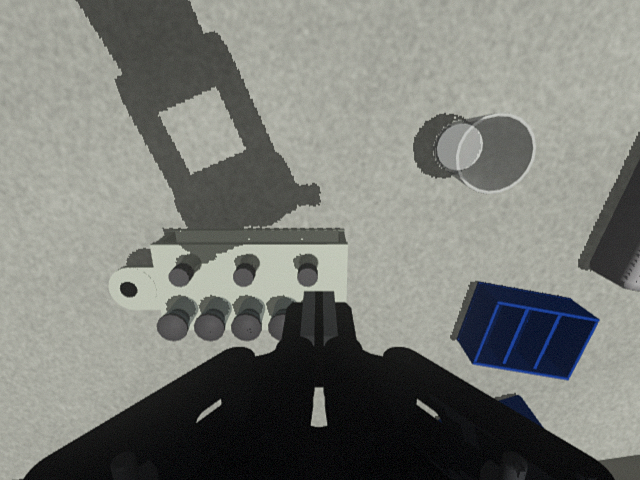

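The before/after crop shows all five domes about 6 px lower (for example, nearest one from y=240 to 246). The three thin tubes have not moved, and the wrist view shows the hand clear.

```bash
python3 -c "
from plant import manip
print(manip.job_done())"
```

```text
the job is handed in; nothing more can be done
None
```

All five stoppers are pressed home, and the job is handed in at about 10.6 s on the robot's clock. I ran the shut fingertips along the row in one stroke from the ear end, rising only about 3–4 mm between stoppers.

- **Seating:** Every stopper stopped the fingertips at the same height, 100 mm above the bench, with about 7–9 N of pressing force against the 3 N friction. The highest sideways force I read was about 5 N.
- **Clear of the scene:** Before and after pictures show all five domes lower by a similar amount and the thin tubes unmoved. The hand is up and away from the rack, with about zero contact force.
- **Measurement spread:** The camera estimates of the row position differed by 2–3 mm, and I worked from a compromise between them. One early wrist picture was taken while the arm was still settling, so I retook it.
- **Not checked:** I did not measure the bystanders' positions again, and the last wrist view hid stopper 5 behind the gripper. The scene camera did show it lowered.

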